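Press-test three switches and fit the right one

TASK

Press the orange key of each of the three look-alike push switches down until it clicks, never pushing a key harder than 20 N, and feel how much force each one takes: one clicks too easily, one is too stiff, and the one in between is right. Then stand the right one fully home and upright in the square pocket of the yellow control box without forcing it (keep the push under 25 N), let go, and leave the other two switches standing on the bench where they are and the other things undisturbed.

Things in the scene. Friction and masses are not known exactly. Their poses are not given: they have to be found in the camera images.
- switch_a: one of three look-alike loose push switches: grey housing 40 x 40 x 52 mm (about 0.2 kg in all), orange round key on top. Origin: centre of its underside; x, y square to the faces; grip on any opposite faces. Actuation forces of the three: about 3.5, 6.5 and 10 N; which has which cannot be seen.
- key_a: orange key of switch_a, 28 mm across. Origin 14 mm below its flat top; untouched, the top is 64 mm above the switch's underside (12 above the housing). Travel 6 mm straight down against a spring: the push starts at a third of the full force and grows evenly to the full (actuation) force at 6 mm, where a rubber stop takes over (2.5 N more per mm, for 4 mm). It clicks at about 5 mm, with no drop in force. Springs back when let go.
- flag_a (a joint): small white tell-tale flag in a black slot on the -x face of switch_a; 0 m at the start, pushed down by the key from 4 mm of the key's travel on; it stays down (1 mm: clicked; 2 mm or more: key was at its stop).
- seat_a (a joint): spring seat inside switch_a, out of sight and reach: at -0.1, 0 or 0.1 mm in the too easy, right or too stiff switch, far too fine a difference for the measured value to tell; it serves the judging only.
- switch_b: one of three look-alike loose push switches: grey housing 40 x 40 x 52 mm (about 0.2 kg in all), orange round key on top. Origin: centre of its underside; x, y square to the faces; grip on any opposite faces. Actuation forces of the three: about 3.5, 6.5 and 10 N; which has which cannot be seen.
- key_b: orange key of switch_b, 28 mm across. Origin 14 mm below its flat top; untouched, the top is 64 mm above the switch's underside (12 above the housing). Travel 6 mm straight down against a spring: the push starts at a third of the full force and grows evenly to the full (actuation) force at 6 mm, where a rubber stop takes over (2.5 N more per mm, for 4 mm). It clicks at about 5 mm, with no drop in force. Springs back when let go.
- flag_b (a joint): small white tell-tale flag in a black slot on the -x face of switch_b; 0 m at the start, pushed down by the key from 4 mm of the key's travel on; it stays down (1 mm: clicked; 2 mm or more: key was at its stop).
- seat_b (a joint): spring seat inside switch_b, out of sight and reach: at -0.1, 0 or 0.1 mm in the too easy, right or too stiff switch, far too fine a difference for the measured value to tell; it serves the judging only.
- switch_c: one of three look-alike loose push switches: grey housing 40 x 40 x 52 mm (about 0.2 kg in all), orange round key on top. Origin: centre of its underside; x, y square to the faces; grip on any opposite faces. Actuation forces of the three: about 3.5, 6.5 and 10 N; which has which cannot be seen.
- key_c: orange key of switch_c, 28 mm across. Origin 14 mm below its flat top; untouched, the top is 64 mm above the switch's underside (12 above the housing). Travel 6 mm straight down against a spring: the push starts at a third of the full force and grows evenly to the full (actuation) force at 6 mm, where a rubber stop takes over (2.5 N more per mm, for 4 mm). It clicks at about 5 mm, with no drop in force. Springs back when let go.
- flag_c (a joint): small white tell-tale flag in a black slot on the -x face of switch_c; 0 m at the start, pushed down by the key from 4 mm of the key's travel on; it stays down (1 mm: clicked; 2 mm or more: key was at its stop).
- seat_c (a joint): spring seat inside switch_c, out of sight and reach: at -0.1, 0 or 0.1 mm in the too easy, right or too stiff switch, far too fine a difference for the measured value to tell; it serves the judging only.
- box: yellow control box, fixed to the bench, 110 (x) x 150 (y) x 36 mm high, with a square pocket in the middle of its top, flat green and red lamps beside it (3 mm proud) and a short black stub on its +x side. Origin: centre of its underside.
- pocket (a point): centre of the pocket's floor, 22 mm above the bench; axes as the box's. The pocket is 44 x 44 mm and 14 mm deep (mouth 36 mm above the bench), with a 3 mm chamfer at the mouth, sides along the box's x and y. A switch goes in upright in any of the four quarter turns.
- coupling: black plastic pipe coupling ring, 60 mm across, 45 mm high, standing. Origin: centre of its underside.
- socket: terracotta-coloured pipe ring, 58 mm across, 40 mm high, standing. Origin: centre of its underside.
- washer: brass washer, 32 mm across, 10 mm high. Origin: centre of its underside.
- driver: screwdriver with a green handle, lying. Origin: as the tool lies, on its axis.
- tin: metal tin, 72 mm across, 100 mm high, standing. Origin: centre of its underside.
- carton: cardboard carton, 90 x 120 x 70 mm. Origin: centre of its underside.
- endcap: blue round pipe end cap, 44 mm across, 14 mm high. Origin: centre of its underside.

How it is judged:
By the outcome, as a careful person would: the job done as asked, in the order asked, and still so for the second after the job is handed in, with the robot touching nothing.
It also fails if it takes over 72 s, if anything falls off the work surface, if the arm or the gripper's body presses on something with over 40 N, if the wrist force passes 120 N, or if a joint passes its speed limit or range.

ROBOT

A 6-joint arm with a two-finger parallel gripper is mounted at the origin on the work surface. World frame = base frame: x ahead of the robot, y to its left, z up, the work surface at z = 0. Lengths are in m, angles in degrees, forces in N, time in s.
With the tool pointing down it reaches from about 0.35 to 0.875 m from the base axis. Payload 4.2 kg.
Tool frame: the origin (TCP) lies midway between the tips of the shut fingers; the grasp point (between the pads) lies 19 mm behind it (r.grasp_offset is the distance from the TCP to the grasp point, in m); z points along the fingers, y is the direction in which the jaws open and shut (so a half turn about z gives the same grasp; the last joint's range is limited). The gripper opens to 87 mm and grips with 3 to 60 N. Pads are 19 mm wide; open, the fingers measure 117 mm over their backs; the gripper's body (75 mm by 190 mm) begins 51 mm behind the grasp point.
Start: joints at [-51.417, 22.042, 0.453, 0, -68.411, -14.817], TCP at [0.252, -0.572, 0.223] pointing down, gripper open.
Joint ranges: [-179.83, 179.83], [-69.29, 118.12], [-61.27, 80.66], [-181.25, 117.63], [-171.15, -9.14], [-177.46, 177.46]. Speed limits (degrees/s): [159.86, 159.86, 180, 180, 180, 180].

INTERFACE

Orientations are given as a 3x3 rotation matrix whose columns are the frame's x, y, z axes.
In Python, from station import r gives the robot as it stands.
- The arm moves only by the shell command python3 -m crank 'ROWS'. ROWS is JSON, a list of rows, each a list of 3 entries, a list of its own where there are three numbers: the closure, from -1 (fully open) to 1 (shut), so that 0 is half open, then the shift along the tool's x, y, z as a fraction of full scale, then the turn, a rotation vector about the tool's x, y, z as a fraction of full scale. In form: [[fingers, [dx, dy, dz], [wx, wy, wz]], ...]. A call has 1 to 8 rows; each row shifts and turns the commanded pose from where the row before left it, along the tool's axes as they then stand; what a row does not reach is not made up. Full scale, the value 1, is 100 mm for a shift and 45 degrees for a turn. A row lasts 1/10 s, in which the tool goes at most 50 mm and 8.59 degrees, less where a joint would pass 70% of its speed; a pose out of reach is approached as far as the arm can. A call with a number of a shift or a turn outside -1 to 1 is refused whole. A call with a gripper value outside its range is refused whole. The fingers move at their own pace and stop on an object; the grip force is fixed at half the most. Time passes only in rows, so rows that do not move let the fingers close. It gives the time, the measured TCP pose, the force and the opening at its end, in the units of the state.
- r.sense(): the state, without advancing time (a new reading comes with each control period).
- r.capture(name): name is "scene" or "top" or "wrist"; returns a dict with "img" (384x512x3 uint8, blue, green, red), "fx", "fy", "cx", "cy" (pixels), "R" (3x3) and "t" (3): a world point X has camera coordinates R X + t. Camera axes: x right, y down, z forward; pixel columns grow to the right and rows downward; lengths in m; the calibration is good to about 2 mm. A picture is of the moment at which its call begins. There is no depth.
- r.finish_job(): hands the job in, once; it reports no verdict.
The state is a dict: "time_s": time; "joints": joint angles; "joint_velocities": joint speeds; "effort": joint torques, N m; "tcp_pos": TCP position; "ee_rot": TCP orientation; "wrist_force": force on the tool from outside, world axes, zero at the start; "moment": the same for the moment, N m; "gripper_width": opening from 0.0 (shut) to 1.0 (fully open).
Only numpy, scipy, OpenCV 4.12 (cv2) and the standard library are available. Lean on these libraries where they do the work, as an engineer would, in place of code of your own. Each camera call takes 0.05 s, during which the arm holds its last target.

## Working session

There is one attempt and no reset: what is moved stays moved. The work goes in short steps, Python scripts to look and compute and a shell command to move; the robot and the scene stay as the last step left them, time stands still between calls to the robot, and variables do not carry over. Pictures are saved under pics/ and viewed, and the job is handed in when it is done.

```bash
ls; mkdir -p pics
python3 - <<'E'
from station import r
import cv2,numpy as np
s=r.sense(); print(s)
for n in("scene","top","wrist"):
    c=r.capture(n); cv2.imwrite(f"pics/{n}0.png",c["img"]); print(n,c["fx"],c["cx"],c["cy"],np.round(c["R"],3).tolist(),np.round(c["t"],3))
E
```

```text
pics
{'time_s': 0.0, 'joints': array([-5.14169526e+01,  2.20897228e+01,  3.76966082e-01, -2.86106237e-02,
       -6.84131358e+01, -1.48163883e+01]), 'joint_velocities': array([ 0.01278055, -0.03689167,  0.01331824,  0.02772006, -0.06565038,
       -0.02656818]), 'effort': array([ 1.17932461e-03, -3.90664780e+01,  1.87404907e+01,  4.21990067e+00,
        1.08454694e-02, -2.26276366e-04]), 'tcp_pos': array([ 0.25163248, -0.57141187,  0.22145234]), 'ee_rot': array([[-9.15268512e-01, -4.02843066e-01, -1.00731061e-03],
       [-4.02844310e-01,  9.15266318e-01,  2.00713337e-03],
       [ 1.13397710e-04,  2.24285532e-03, -9.99997478e-01]]), 'wrist_force': array([-0.42440598,  0.50256839,  0.36065984]), 'moment': array([-0.04733266, -0.05118363, -0.01734181]), 'gripper_width': 1.003050882874736}
scene 442.8270917295095 257.4380494669026 195.3993874309785 [[-0.028, 1.0, 0.004], [0.751, 0.024, -0.66], [-0.66, -0.016, -0.751]] [ 0.009 -0.333  1.788]
top 361.40340860001413 258.6357353676552 187.82976404634093 [[-0.009, -1.0, 0.015], [-0.987, 0.006, -0.163], [0.163, -0.017, -0.987]] [-0.004  0.529  0.871]
wrist 305.0997497606575 256.1833634497204 186.7464424944195 [[-0.403, 0.915, 0.003], [0.884, 0.388, 0.259], [0.236, 0.107, -0.966]] [ 0.624 -0.032  0.391]
```

View pics/scene0.png

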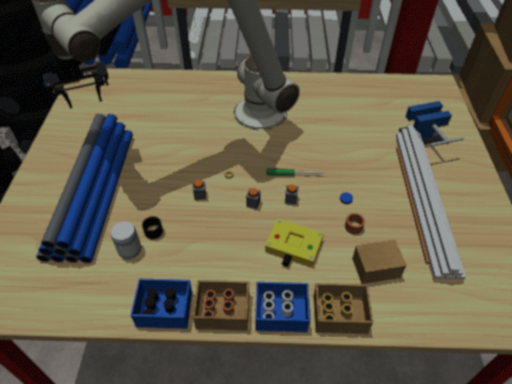

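View pics/top0.png

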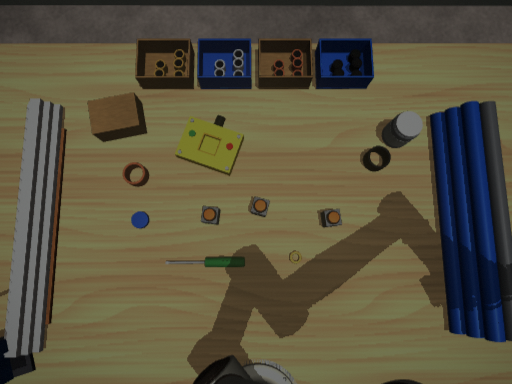

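View pics/wrist0.png

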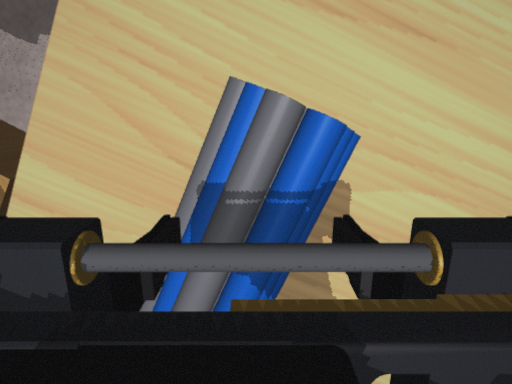

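The three switches show orange keys in the top view at about (210,215), (260,205) and (333,217). The pocket is at (209,145). In the scene view the keys are at (292,188), (253,192) and (199,184). Next I'll triangulate them from the two views.

```bash
cat > h.py <<'E'
from station import r
import cv2,numpy as np
def ray(c,u,v):
    R=np.array(c["R"]);t=np.array(c["t"])
    d=R.T@np.array([(u-c["cx"])/c["fx"],(v-c["cy"])/c["fy"],1.]);o=-R.T@t
    return o,d/np.linalg.norm(d)
def onz(c,u,v,z):
    o,d=ray(c,u,v); return o+d*(z-o[2])/d[2]
def tri(rays):
    A=np.zeros((3,3));b=np.zeros(3)
    for o,d in rays:
        P=np.eye(3)-np.outer(d,d);A+=P;b+=P@o
    x=np.linalg.solve(A,b)
    return x,[np.linalg.norm((np.eye(3)-np.outer(d,d))@(x-o))*1e3 for o,d in rays]
def proj(c,X):
    p=np.array(c["R"])@X+np.array(c["t"]);return c["fx"]*p[0]/p[2]+c["cx"],c["fy"]*p[1]/p[2]+c["cy"]
def blobs(img,lo,hi,amin=30):
    m=cv2.inRange(cv2.cvtColor(img,cv2.COLOR_BGR2HSV),lo,hi)
    n,l,s,ce=cv2.connectedComponentsWithStats(m)
    return [(s[i,4],tuple(np.round(ce[i],1)),tuple(s[i,:4])) for i in range(1,n) if s[i,4]>=amin],m,l
E
python3 - <<'E'
from h import *
for n in("top","scene"):
    c=r.capture(n)
    b,m,l=blobs(c["img"],(5,170,120),(16,255,255),15); print(n,"orange",b)
    b,m,l=blobs(c["img"],(22,150,80),(35,255,255),100); print(n,"yellow",b)
    im=c["img"]
    cr=im[110:240,160:360] if n=="top" else im[160:280,180:340]
    cv2.imwrite(f"pics/{n}z.png",cv2.resize(cr,None,fx=4,fy=4,interpolation=cv2.INTER_CUBIC))
E
```

```text
top orange []
top yellow [(np.int32(2187), (np.float64(208.9), np.float64(144.5)), (np.int32(175), np.int32(117), np.int32(68), np.int32(56)))]
scene orange [(np.int32(160), (np.float64(504.4), np.float64(133.7)), (np.int32(496), np.int32(120), np.int32(16), np.int32(32))), (np.int32(32), (np.float64(197.8), np.float64(182.6)), (np.int32(195), np.int32(180), np.int32(7), np.int32(6))), (np.int32(29), (np.float64(291.8), np.float64(187.1)), (np.int32(289), np.int32(185), np.int32(7), np.int32(5))), (np.int32(30), (np.float64(252.9), np.float64(191.1)), (np.int32(250), np.int32(189), np.int32(7), np.int32(5)))]
scene yellow [(np.int32(1399), (np.float64(294.7), np.float64(240.2)), (np.int32(266), np.int32(221), np.int32(57), np.int32(41)))]
```

View pics/topz.png

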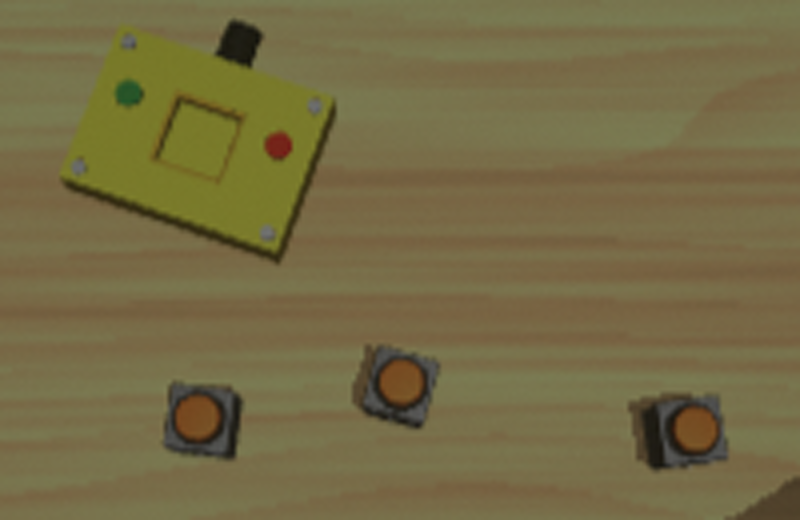

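View pics/scenez.png

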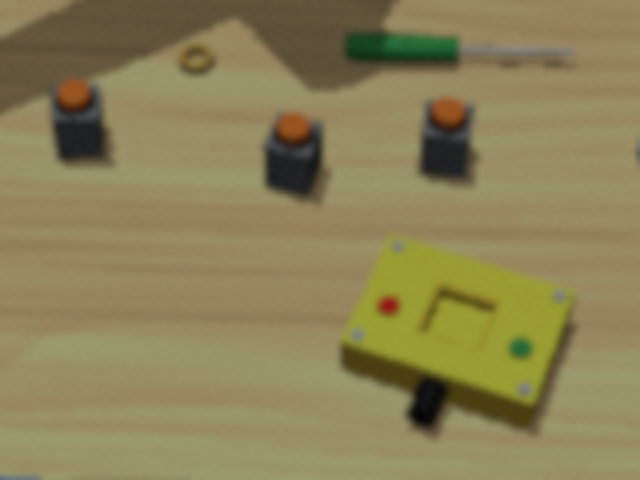

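Run:
```python
from h import *
c=r.capture("top");s=r.capture("scene")
b,m,l=blobs(c["img"],(6,150,60),(16,255,255),60);print([x for x in b if 190<x[1][1]<230])
ks={"L":((209.5,214.5),(291.8,187.3)),"M":((260.5,205.5),(252.9,191.3)),"R":((333.5,217.5),(197.9,182.8)),
"box c":((209.9,145.0),None)}
for k,(a,q) in ks.items():
    print(k,onz(c,*a,.064 if k!="box c" else .036).round(4), None if q is None else tri([ray(c,*a),ray(s,*q)]))
# screws
top=np.array([(128,42),(314,105),(267,233),(79,167)])/4+np.array([160,110])-0.375
sc=np.array([(525,388),(357,335),(397,246),(559,297)])/4+np.array([180,160])-.375
P=[tri([ray(c,*a),ray(s,*q)]) for a,q in zip(top,sc)]
for p in P: print(p[0].round(4),np.round(p[1],1))
print([onz(c,*a,.036).round(4) for a in top])
print("pocket", np.mean([p[0] for p in P],0), np.mean([onz(c,*a,.036) for a in top],0))
# green->red lamp direction
g,rd=[np.array(x)/4+np.array([160,110])-.375 for x in((128,93),(278,145))]
G,Rr=onz(c,*g,.039),onz(c,*rd,.039);print(G,Rr,np.degrees(np.arctan2(*(Rr-G)[1::-1])))
A=[onz(c,*a,.036) for a in top]
d=A[1]-A[0];e=A[0]-A[3];print("screw dir y",np.degrees(np.arctan2(d[1],d[0])),"x",np.degrees(np.arctan2(e[1],e[0])))
# switch housing corners
for n,pts in {"L":[(172,382),(240,390),(236,458),(165,450)],"M":[(372,346),(438,362),(420,426),(362,408)],"R":[(645,403),(718,395),(726,460),(655,468)]}.items():
    q=[onz(c,*(np.array(p)/4+np.array([160,110])-.375),.052)[:2] for p in pts]
    print(n,np.round(q,4).tolist(),[round(np.degrees(np.arctan2(*(q[(i+1)%4]-q[i])[::-1])),1) for i in range(4)])
```

```text
[(np.int32(556), (np.float64(54.5), np.float64(227.6)), (np.int32(46), np.int32(128), np.int32(18), np.int32(196))), (np.int32(93), (np.float64(259.8), np.float64(204.8)), (np.int32(255), np.int32(200), np.int32(11), np.int32(11))), (np.int32(103), (np.float64(208.9), np.float64(213.9)), (np.int32(204), np.int32(209), np.int32(11), np.int32(11))), (np.int32(91), (np.float64(333.6), np.float64(216.8)), (np.int32(328), np.int32(212), np.int32(12), np.int32(11)))]
L [0.4604 0.1124 0.064 ] (array([0.46042696, 0.11377599, 0.06373111]), [np.float64(1.3368007306260616), np.float64(1.3368007306260563)])
M [ 0.4816 -0.0122  0.064 ] (array([ 0.48162261, -0.01121519,  0.06369489]), [np.float64(0.9681327542317028), np.float64(0.9681327542317001)])
R [ 0.4508 -0.1906  0.064 ] (array([ 0.45076633, -0.19075258,  0.06429717]), [np.float64(0.21656460159394714), np.float64(0.21656460159392857)])
box c [0.6437 0.1171 0.036 ] None
[0.7099 0.1657 0.0402] [0.6 0.6]
[0.6667 0.0437 0.04  ] [0. 0.]
[0.5818 0.0738 0.0399] [0. 0.]
[0.6262 0.1957 0.0389] [0.7 0.7]
[array([0.7114, 0.1658, 0.036 ]), array([0.668 , 0.0439, 0.036 ]), array([0.5827, 0.074 , 0.036 ]), array([0.627 , 0.1956, 0.036 ])]
pocket [0.6461789  0.11973169 0.03976293] [0.64729237 0.11983307 0.036     ]
[0.67565119 0.16457246 0.039     ] [0.64027406 0.06701204 0.039     ] -109.9315423875507
screw dir y -109.59294354716233 x -19.444505646057916
L [[0.4849, 0.1312], [0.4797, 0.089], [0.4376, 0.0911], [0.4429, 0.1348]] [np.float64(-97.2), np.float64(177.1), np.float64(83.1), np.float64(-4.9)]
M [[0.5067, 0.007], [0.4963, -0.0341], [0.4565, -0.0224], [0.4679, 0.0134]] [np.float64(-104.1), np.float64(163.6), np.float64(72.3), np.float64(-9.4)]
R [[0.4697, -0.1625], [0.4744, -0.2083], [0.434, -0.2115], [0.4294, -0.1672]] [np.float64(-84.2), np.float64(-175.6), np.float64(95.9), np.float64(6.7)]
```

```bash
python3 -m crank '[[1,[-0.15,0.12,0],[0,0,0]],[1,[-0.3,0.24,0],[0,0,0]],[1,[-0.4,0.32,0],[0,0,0]],[1,[-0.4,0.32,0.05],[0,0,0]],[1,[-0.4,0.32,0.05],[0,0,0]],[1,[-0.4,0.32,0.1],[0,0,0]],[1,[-0.4,0.32,0.1],[0,0,0]],[1,[-0.35,0.28,0.1],[0,0,0]]]'
```

```text
time_s: 1.15
tcp_pos: [0.4148, -0.2597, 0.1838]
ee_rot: [[-0.915, -0.403, 0.001], [-0.403, 0.915, -0.0], [-0.001, -0.001, -1.0]]
wrist_force: [1.7, -0.5, 0.3]
gripper_width: 0.36
```

```bash
python3 -m crank '[[1,[-0.3,0.23,0.1],[0,0,0]],[1,[-0.26,0.21,0.2],[0,0,0]],[1,[0,0,0.3],[0,0,0]],[1,[0,0,0.3],[0,0,0]],[1,[0,0,0],[0,0,0]],[1,[0,0,0],[0,0,0]],[1,[0,0,0],[0,0,0]],[1,[0,0,0],[0,0,0]]]'
python3 - <<'E'
from h import *
print(r.sense()["tcp_pos"],r.sense()["wrist_force"])
c=r.capture("wrist");cv2.imwrite("pics/w1.png",c["img"])
E
```

```text
time_s: 1.95
tcp_pos: [0.4485, -0.1992, 0.0953]
ee_rot: [[-0.915, -0.403, 0.003], [-0.403, 0.915, -0.001], [-0.003, -0.002, -1.0]]
wrist_force: [0.1, -0.9, 0.3]
gripper_width: 0.006
[ 0.44853327 -0.19920207  0.09530695] [ 0.12492394 -0.88154144  0.33760838]
```

View pics/w1.png

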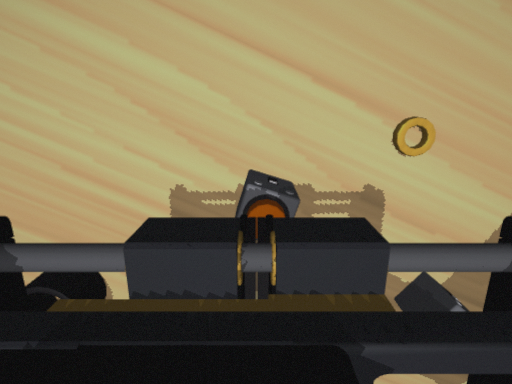

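The wrist view shows the orange key at (266,212), just behind the closed tips. I'm about 8 mm short, so I'll correct that, settle, then press in small steps.

```bash
python3 -m crank '[[1,[-0.055,0.07,0.1],[0,0,0]],[1,[0,0,0.13],[0,0,0]],[1,[0,0,0],[0,0,0]],[1,[0,0,0],[0,0,0]],[1,[0,0,0],[0,0,0]]]'; python3 -m crank '[[1,[0,0,0.025],[0,0,0]],[1,[0,0,0.02],[0,0,0]],[1,[0,0,0],[0,0,0]],[1,[0,0,0],[0,0,0]]]'
```

```text
time_s: 2.5
tcp_pos: [0.4501, -0.1901, 0.071]
ee_rot: [[-0.915, -0.403, 0.001], [-0.403, 0.915, -0.0], [-0.001, -0.0, -1.0]]
wrist_force: [0.4, 0.1, 1.1]
gripper_width: 0.005
time_s: 2.9
tcp_pos: [0.4497, -0.1902, 0.0662]
ee_rot: [[-0.915, -0.403, 0.0], [-0.403, 0.915, -0.0], [-0.0, -0.0, -1.0]]
wrist_force: [-0.0, 0.1, -0.4]
gripper_width: 0.008
```

```bash
for i in 1; do python3 -m crank '[[1,[0,0,0.03],[0,0,0]],[1,[0,0,0],[0,0,0]],[1,[0,0,0],[0,0,0]]]'; python3 -m crank '[[1,[0,0,0.02],[0,0,0]],[1,[0,0,0],[0,0,0]],[1,[0,0,0],[0,0,0]]]';python3 -m crank '[[1,[0,0,0.01],[0,0,0]],[1,[0,0,0],[0,0,0]],[1,[0,0,0],[0,0,0]]]'; done | grep -v ee_
```

```text
time_s: 3.2
tcp_pos: [0.4501, -0.1903, 0.0636]
wrist_force: [0.2, 0.4, 3.1]
gripper_width: 0.006
time_s: 3.5
tcp_pos: [0.4501, -0.1903, 0.0617]
wrist_force: [-0.9, 0.2, 5.4]
gripper_width: 0.006
time_s: 3.8
tcp_pos: [0.4501, -0.1903, 0.0608]
wrist_force: [-1.4, 0.5, 6.6]
gripper_width: 0.008
```

```bash
(python3 -m crank '[[1,[0,0,0.015],[0,0,0]],[1,[0,0,0],[0,0,0]],[1,[0,0,0],[0,0,0]]]'; python3 -m crank '[[1,[0,0,0.01],[0,0,0]],[1,[0,0,0],[0,0,0]],[1,[0,0,0],[0,0,0]]]';python3 -m crank '[[1,[0,0,0.01],[0,0,0]],[1,[0,0,0],[0,0,0]],[1,[0,0,0],[0,0,0]]]' )| grep -v ee_
```

```text
time_s: 4.1
tcp_pos: [0.4502, -0.1903, 0.0595]
wrist_force: [-1.4, 0.4, 8.3]
gripper_width: 0.004
time_s: 4.4
tcp_pos: [0.4502, -0.1903, 0.0586]
wrist_force: [-1.7, 2.1, 9.2]
gripper_width: 0.004
time_s: 4.7
tcp_pos: [0.4502, -0.1903, 0.0579]
wrist_force: [-1.8, 0.4, 11.3]
gripper_width: 0.004
```

```bash
(python3 -m crank '[[1,[0,0,0.007],[0,0,0]],[1,[0,0,0],[0,0,0]],[1,[0,0,0],[0,0,0]]]'; python3 -m crank '[[1,[0,0,-0.1],[0,0,0]],[1,[0,0,-0.23],[0,0,0]],[1,[-0.25,0.37,0],[0,0,0]],[1,[-0.25,0.37,0],[0,0,0]],[1,[-0.25,0.37,0],[0,0,0]],[1,[-0.25,0.4,0],[0,0,0]],[1,[0,0,0.1],[0,0,0]],[1,[0,0,0.1],[0,0,0]]]';python3 -m crank '[[1,[0,0,0],[0,0,0]],[1,[0,0,0],[0,0,0]],[1,[0,0,0],[0,0,0]]]' )| grep -v ee_
python3 - <<'E'
from h import *
c=r.capture("wrist");cv2.imwrite("pics/w2.png",c["img"])
c=r.capture("scene");cv2.imwrite("pics/s2.png",cv2.resize(c["img"][150:270,170:330],None,fx=4,fy=4,interpolation=cv2.INTER_CUBIC))
E
```

```text
time_s: 5.0
tcp_pos: [0.4502, -0.1903, 0.0574]
wrist_force: [-3.0, 2.5, 12.8]
gripper_width: 0.01
time_s: 5.8
tcp_pos: [0.48, -0.0106, 0.0682]
wrist_force: [-0.8, -0.5, 0.1]
gripper_width: 0.005
time_s: 6.1
tcp_pos: [0.4803, -0.0127, 0.069]
wrist_force: [-0.5, 0.4, -0.3]
gripper_width: 0.005
```

View pics/w2.png

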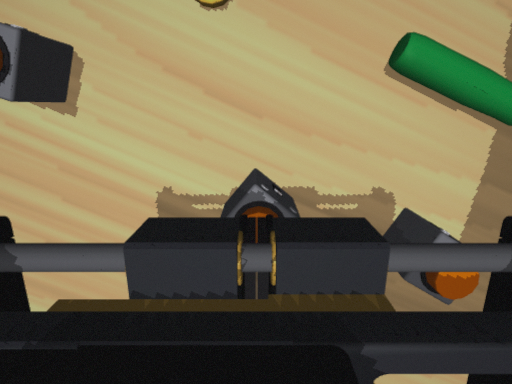

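View pics/s2.png

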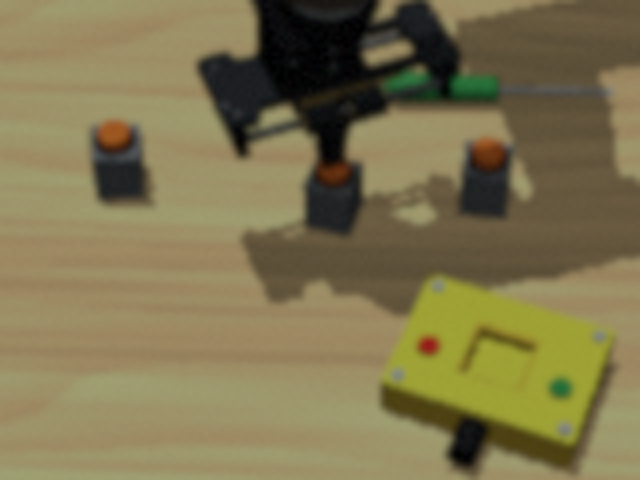

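The right-hand switch still stands, and its force reached the stop at about 10.5–11 N, so it is the stiff one. The tips are now over the middle key. Wrist view: key at (258,212).

```bash
(python3 -m crank '[[1,[0,0,0.035],[0,0,0]],[1,[0,0,0.025],[0,0,0]],[1,[0,0,0],[0,0,0]],[1,[0,0,0],[0,0,0]]]'; for i in 1; do python3 -m crank '[[1,[0,0,0.02],[0,0,0]],[1,[0,0,0],[0,0,0]],[1,[0,0,0],[0,0,0]]]';python3 -m crank '[[1,[0,0,0.02],[0,0,0]],[1,[0,0,0],[0,0,0]],[1,[0,0,0],[0,0,0]]]'; done )| grep -v ee_
```

```text
time_s: 6.6
tcp_pos: [0.4805, -0.0118, 0.0631]
wrist_force: [1.0, -1.1, 2.2]
gripper_width: 0.007
time_s: 6.9
tcp_pos: [0.4805, -0.0117, 0.0611]
wrist_force: [0.2, -1.7, 1.4]
gripper_width: 0.002
time_s: 7.2
tcp_pos: [0.4805, -0.0117, 0.0591]
wrist_force: [0.1, -1.7, 3.7]
gripper_width: 0.005
```

```bash
(python3 -m crank '[[1,[0,0,0.01],[0,0,0]],[1,[0,0,0],[0,0,0]],[1,[0,0,0],[0,0,0]]]'; python3 -m crank '[[1,[0,0,0.01],[0,0,0]],[1,[0,0,0],[0,0,0]],[1,[0,0,0],[0,0,0]]]'; python3 -m crank '[[1,[0,0,0],[0,0,0]]]'; python3 -m crank '[[1,[0,0,0],[0,0,0]]]' )| grep -v ee_
```

```text
time_s: 7.5
tcp_pos: [0.4805, -0.0117, 0.0582]
wrist_force: [-0.8, -2.1, 5.1]
gripper_width: 0.005
time_s: 7.8
tcp_pos: [0.4806, -0.0117, 0.0573]
wrist_force: [-1.0, -2.3, 5.9]
gripper_width: 0.006
time_s: 7.9
tcp_pos: [0.4806, -0.0117, 0.0573]
wrist_force: [0.0, -2.1, 5.7]
gripper_width: 0.004
time_s: 8.0
tcp_pos: [0.4806, -0.0117, 0.0573]
wrist_force: [0.7, -1.6, 5.2]
gripper_width: 0.004
```

```bash
(python3 -m crank '[[1,[0,0,-0.1],[0,0,0]],[1,[0,0,-0.23],[0,0,0]],[1,[-0.11,0.41,0],[0,0,0]],[1,[-0.11,0.41,0],[0,0,0]],[1,[-0.1,0.41,0],[0,0,0]],[1,[0,0,0.1],[0,0,0]],[1,[0,0,0.1],[0,0,0]],[1,[0,0,0],[0,0,0]]]';python3 -m crank '[[1,[0,0,0],[0,0,0]],[1,[0,0,0],[0,0,0]],[1,[0,0,0],[0,0,0]]]' )| grep -v ee_
python3 - <<'E'
from h import *
c=r.capture("wrist");cv2.imwrite("pics/w3.png",c["img"])
E
```

```text
time_s: 8.8
tcp_pos: [0.4583, 0.1126, 0.0682]
wrist_force: [0.4, -0.5, 0.5]
gripper_width: 0.004
time_s: 9.1
tcp_pos: [0.4604, 0.1132, 0.0702]
wrist_force: [-0.6, -0.2, 0.5]
gripper_width: 0.005
```

View pics/w3.png

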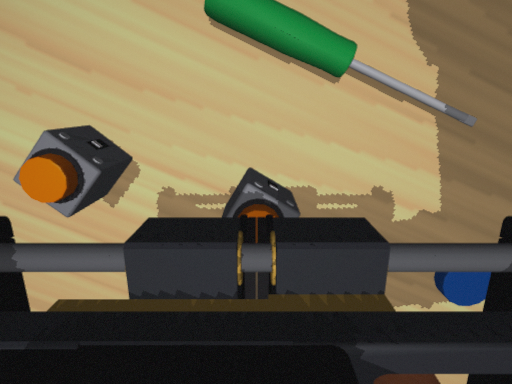

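The tips are over the left switch's key at (258,212). Its slot still shows a white flag at (272,186), while the middle switch's slot at (98,144) is dark because its flag is down, so that one has clicked.

```bash
(python3 -m crank '[[1,[0,0,0.035],[0,0,0]],[1,[0,0,0.025],[0,0,0]],[1,[0,0,0],[0,0,0]],[1,[0,0,0],[0,0,0]]]'; for i in 1; do python3 -m crank '[[1,[0,0,0.02],[0,0,0]],[1,[0,0,0],[0,0,0]],[1,[0,0,0],[0,0,0]]]';python3 -m crank '[[1,[0,0,0.02],[0,0,0]],[1,[0,0,0],[0,0,0]],[1,[0,0,0],[0,0,0]]]'; done )| grep -v ee_
```

```text
time_s: 9.55
tcp_pos: [0.4601, 0.1137, 0.0641]
wrist_force: [0.1, -0.7, 1.3]
gripper_width: 0.004
time_s: 9.85
tcp_pos: [0.4601, 0.1137, 0.0621]
wrist_force: [0.7, -1.2, 2.7]
gripper_width: 0.002
time_s: 10.15
tcp_pos: [0.4601, 0.1138, 0.0601]
wrist_force: [-1.6, -2.6, 4.6]
gripper_width: 0.005
```

```bash
(python3 -m crank '[[1,[0,0,0.012],[0,0,0]],[1,[0,0,0],[0,0,0]],[1,[0,0,0],[0,0,0]]]'; python3 -m crank '[[1,[0,0,0.01],[0,0,0]],[1,[0,0,0],[0,0,0]],[1,[0,0,0],[0,0,0]]]'; python3 -m crank '[[1,[0,0,0.006],[0,0,0]],[1,[0,0,0],[0,0,0]]]'; python3 -m crank '[[1,[0,0,0],[0,0,0]]]' )| grep -v ee_
```

```text
time_s: 10.45
tcp_pos: [0.4601, 0.1138, 0.059]
wrist_force: [0.3, -2.1, 5.7]
gripper_width: 0.006
time_s: 10.75
tcp_pos: [0.4602, 0.1137, 0.0582]
wrist_force: [-1.1, -2.4, 7.3]
gripper_width: 0.008
time_s: 10.95
tcp_pos: [0.4602, 0.1137, 0.0577]
wrist_force: [-0.8, -2.2, 8.1]
gripper_width: 0.006
time_s: 11.05
tcp_pos: [0.4602, 0.1138, 0.0577]
wrist_force: [-1.3, -1.4, 8.2]
gripper_width: 0.007
```

Readings:

| Switch | Travel | Force | Verdict |
|---|---|---|---|
| Left | about 6.3 mm | about 8 N (bias about 0.4 N) | right |
| Middle | 6.7 mm | about 5.5 N | too easy |
| Right | 6.1–6.6 mm | 11–12.8 N | too stiff |

Next I'll rise, turn to the left switch's yaw and look.

```bash
(python3 -m crank '[[1,[0,0,-0.1],[0,0,0]],[1,[0,0,-0.2],[0,0,0.16]],[1,[0,0,-0.32],[0,0,0.17]],[-1,[0,0,-0.32],[0,0,0.17]],[-1,[-0.25,0,-0.1],[0,0,0.17]],[-1,[-0.35,0,0],[0,0,0]],[-1,[-0.2,0,0],[0,0,0]],[-1,[0,0,0],[0,0,0]]]';python3 -m crank '[[-1,[0,0,0],[0,0,0]],[-1,[0,0,0],[0,0,0]],[-1,[0,0,0],[0,0,0]]]' )
python3 - <<'E'
from h import *
print(r.sense()["joints"].round(1))
c=r.capture("wrist");cv2.imwrite("pics/w4.png",c["img"])
np.savez("w4.npz",**c)
E
```

```text
time_s: 11.85
tcp_pos: [0.5415, 0.1084, 0.1606]
ee_rot: [[-0.994, 0.113, 0.0], [0.113, 0.994, 0.001], [-0.0, 0.001, -1.0]]
wrist_force: [-1.3, -0.2, -0.4]
gripper_width: 0.374
time_s: 12.15
tcp_pos: [0.5388, 0.1084, 0.1612]
ee_rot: [[-0.994, 0.111, -0.0], [0.111, 0.994, 0.0], [0.0, 0.0, -1.0]]
wrist_force: [0.7, 0.3, -0.8]
gripper_width: 0.648
[  28.3   17.8  -15.3   -0.   -56.9 -124.6]
```

View pics/w4.png

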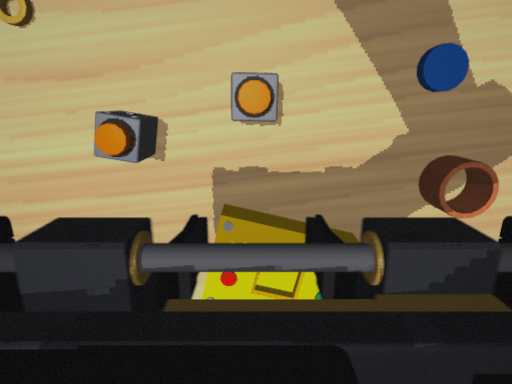

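The left switch is seen from above, with its housing at about (232..278, 72..122) and nearly square to the image. I'll measure its corners and the key.

Run:
```python
from h import *
c=dict(np.load("w4.npz"))
im=c["img"];hsv=cv2.cvtColor(im,cv2.COLOR_BGR2HSV)
m=((hsv[...,1]<70)&(hsv[...,2]>90)&(hsv[...,2]<190)).astype(np.uint8)
o=cv2.inRange(hsv,(5,170,120),(18,255,255))
m[o>0]=1
w=np.zeros_like(m);w[60:135,220:292]=m[60:135,220:292]
w=cv2.morphologyEx(w,cv2.MORPH_CLOSE,np.ones((9,9)))
cn=max(cv2.findContours(w,0,1)[0],key=cv2.contourArea)
rect=cv2.minAreaRect(cn);print(rect)
q=np.array([onz(c,*p,.052)[:2] for p in cv2.boxPoints(rect)]);print(q.round(4).tolist(),q.mean(0))
for i in range(4):
    d=q[(i+1)%4]-q[i];print(np.linalg.norm(d).round(4),np.degrees(np.arctan2(d[1],d[0])).round(2))
b,_,_=blobs(im,(5,170,120),(18,255,255),200)
for x in b:print(x[1],onz(c,*x[1],.064),onz(c,*x[1],.0635))
ov=cv2.drawContours(im.copy(),[cn],-1,(0,255,0),1);cv2.drawContours(ov,[cv2.boxPoints(rect).astype(int)],-1,(0,0,255),1)
cv2.imwrite("pics/w4o.png",cv2.resize(ov[50:150,200:310],None,fx=5,fy=5))
```

```text
((254.5, 96.5), (49.0, 47.0), 90.0)
[[0.4398, 0.098], [0.4441, 0.1371], [0.4841, 0.1334], [0.4796, 0.0927]] [0.46190562 0.11529503]
0.0393 83.66
0.0402 -5.29
0.0409 -96.35
0.0402 172.43
(np.float64(255.7), np.float64(97.7)) [0.46286701 0.11622253 0.064     ] [0.46285585 0.11622356 0.0635    ]
(np.float64(110.1), np.float64(138.7)) [ 0.48231836 -0.00970146  0.064     ] [ 0.48234466 -0.00994297  0.0635    ]
```

View pics/w4o.png

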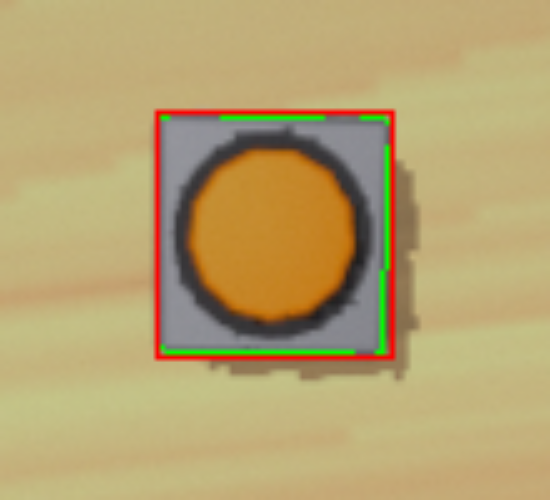

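The size comes out at 40 mm, the yaw matches the tool within 1°, and the centre is about (0.462,0.1155). Moving in to grasp.

```bash
(python3 -m crank '[[-1,[0.3,0,0],[0,0,0]],[-1,[0.3,-0.014,0.1],[0,0,0]],[-1,[0.17,0,0.2],[0,0,0]],[-1,[0,0,0.25],[0,0,0]],[-1,[0,0,0],[0,0,0]],[-1,[0,0,0],[0,0,0]]]';python3 -m crank '[[-1,[0,0,0.3],[0,0,0]],[-1,[0,0,0.3],[0,0,0]],[-1,[0,0,0.1],[0,0,0]],[-1,[0,0,0.1],[0,0,0]],[-1,[0,0,0],[0,0,0]],[-1,[0,0,0],[0,0,0]]]' )
```

```text
time_s: 12.8
tcp_pos: [0.4633, 0.1156, 0.1067]
ee_rot: [[-0.994, 0.11, 0.0], [0.11, 0.994, -0.0], [-0.0, -0.0, -1.0]]
wrist_force: [0.8, 0.1, 0.4]
gripper_width: 0.994
time_s: 13.4
tcp_pos: [0.464, 0.1159, 0.0271]
ee_rot: [[-0.994, 0.111, 0.002], [0.111, 0.994, 0.001], [-0.002, 0.001, -1.0]]
wrist_force: [0.1, -0.5, 0.0]
gripper_width: 1.001
```

```bash
(python3 -m crank '[[-1,[0.015,0,0.025],[0,0,0]],[-1,[0,0,0],[0,0,0]],[0.3,[0,0,0],[0,0,0]],[0.5,[0,0,0],[0,0,0]],[1,[0,0,0],[0,0,0]],[1,[0,0,0],[0,0,0]],[1,[0,0,0],[0,0,0]],[1,[0,0,0],[0,0,0]]]';python3 -m crank '[[1,[0,0,0],[0,0,0]],[1,[0,0,0],[0,0,0]]]' )
```

```text
time_s: 14.2
tcp_pos: [0.4616, 0.1156, 0.0237]
ee_rot: [[-0.994, 0.111, -0.0], [0.111, 0.994, 0.0], [0.0, 0.0, -1.0]]
wrist_force: [0.1, 0.3, 0.5]
gripper_width: 0.54
time_s: 14.4
tcp_pos: [0.4615, 0.1155, 0.0237]
ee_rot: [[-0.994, 0.111, -0.0], [0.111, 0.994, -0.0], [0.0, -0.0, -1.0]]
wrist_force: [0.2, -0.6, 0.3]
gripper_width: 0.458
```

Held, with an opening of 40 mm. Next I'll lift, turn about 13° to the box's yaw, and go look at the pocket with the same relative geometry.

```bash
(python3 -m crank '[[1,[0,0,-0.15],[0,0,0]],[1,[0,0,-0.3],[0,0,0]],[1,[0,0,-0.4],[0,0,0.1]],[1,[0,0,-0.4],[0,0,0.1]],[1,[0,0,-0.11],[0,0,0.096]],[1,[-0.3,0.08,0],[0,0,0]],[1,[-0.4,0.1,0],[0,0,0]],[1,[-0.4,0.1,0],[0,0,0]]]';python3 -m crank '[[1,[-0.4,0.1,0],[0,0,0]],[1,[-0.4,0.1,0],[0,0,0]],[1,[-0.35,0.1,0],[0,0,0]],[1,[-0.25,0.08,0],[0,0,0]],[1,[0,0,0],[0,0,0]],[1,[0,0,0],[0,0,0]],[1,[0,0,0],[0,0,0]],[1,[0,0,0],[0,0,0]]]' )
python3 - <<'E'
from h import *
c=r.capture("wrist");cv2.imwrite("pics/w5.png",c["img"])
np.savez("w5.npz",**c); print(r.sense()["gripper_width"],r.sense()["tcp_pos"])
E
```

```text
time_s: 15.2
tcp_pos: [0.5751, 0.1047, 0.1595]
ee_rot: [[-0.942, 0.337, -0.001], [0.337, 0.942, 0.0], [0.001, 0.0, -1.0]]
wrist_force: [0.6, 1.3, -1.1]
gripper_width: 0.462
time_s: 16.0
tcp_pos: [0.7183, 0.0937, 0.1599]
ee_rot: [[-0.942, 0.337, -0.0], [0.337, 0.942, 0.0], [0.0, -0.0, -1.0]]
wrist_force: [-0.3, -0.3, -2.6]
gripper_width: 0.459
0.4590466410748017 [0.71841916 0.09368036 0.16022116]
```

View pics/w5.png

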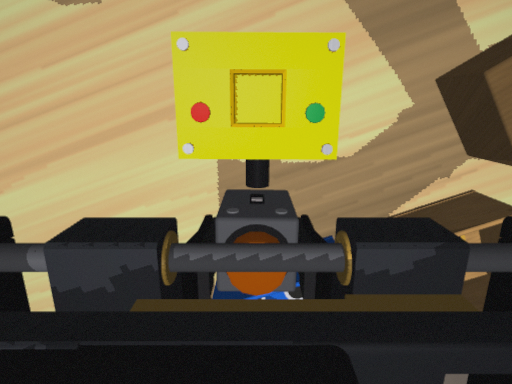

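The pocket is seen at about (231..286, 70..127), nearly square to the image, with the switch upright in the jaws. I'll measure the pocket.

Run:
```python
from h import *
c=dict(np.load("w5.npz"));im=c["img"];hsv=cv2.cvtColor(im,cv2.COLOR_BGR2HSV)
v=hsv[...,2].astype(int)
print(v[98,224:294]);print(v[62:134,258])
y=cv2.inRange(hsv,(24,200,225),(34,255,255))
cr=cv2.bitwise_not(y)[60:138,220:298]
n,l,s,ce=cv2.connectedComponentsWithStats(cr)
i=max((k for k in range(1,n)),key=lambda k:s[k,4]);print(s[i],ce[i])
pts=np.argwhere(l==i)[:,::-1].astype(np.float32)+[220,60]
rect=cv2.minAreaRect(pts.astype(np.float32));print(rect)
q=np.array([onz(c,*p,.036)[:2] for p in cv2.boxPoints(rect)]);print(q.round(4).tolist(),q.mean(0))
for k in range(4):
    d=q[(k+1)%4]-q[k];print(np.linalg.norm(d).round(4),np.degrees(np.arctan2(d[1],d[0])).round(2))
# lamps, screws
b,_,_=blobs(im,(0,180,120),(4,255,255),40);print("red",b)
b,_,_=blobs(im,(45,150,60),(85,255,255),40);print("green",b)
w=((hsv[...,1]<60)&(v>150)).astype(np.uint8);n,l,s,ce=cv2.connectedComponentsWithStats(w[30:165,170:350])
sc=[ce[k]+[170,30] for k in range(1,n) if s[k,4]>40];print(np.round(sc,1))
S=[onz(c,*p,.038)[:2] for p in sc];print(np.round(S,4),np.mean(S,0) if len(S)==4 else'')
cv2.imwrite("pics/w5z.png",cv2.resize(im[25:165,165:350],None,fx=4,fy=4))
```

```text
[206 207 206 206 206 203 195 188 190 166 120 178 190 207 207 206 207 206
 207 208 206 207 207 206 207 206 208 206 207 206 206 205 205 206 207 207
 205 206 207 207 207 206 208 207 207 207 207 207 206 206 206 207 206 206
 207 207 192 153 174 207 208 208 206 208 207 207 206 207 207 207]
[205 205 206 205 206 206 205 200 196 195 197 140 126 191 206 205 205 205
 206 205 206 205 207 206 206 207 205 206 205 206 208 206 208 207 207 207
 207 207 208 207 206 206 206 207 207 207 207 207 207 207 208 207 208 208
 207 206 207 207 207 207 185 160 197 209 211 208 206 207 207 208 207 208]
[   0    0   78   78 6084] [38.5 38.5]
((258.5, 98.5), (77.0, 77.0), 90.0)
[[0.6053, 0.1002], [0.628, 0.1636], [0.6917, 0.1433], [0.6675, 0.0758]] [0.64812811 0.1207675 ]
0.0673 70.34
0.0668 -17.69
0.0717 -109.68
0.0668 158.57
red [(np.int32(264), (np.float64(199.9), np.float64(111.9)), (np.int32(191), np.int32(103), np.int32(19), np.int32(19)))]
green [(np.int32(275), (np.float64(314.9), np.float64(112.4)), (np.int32(306), np.int32(103), np.int32(19), np.int32(20)))]
[[182.1  43.5]
 [333.4  44.4]
 [187.8 148.1]
 [326.7 148.7]]
[[0.5825 0.0746]
 [0.6268 0.1965]
 [0.6668 0.0441]
 [0.711  0.1659]] [0.64679564 0.12027629]
```

View pics/w5z.png

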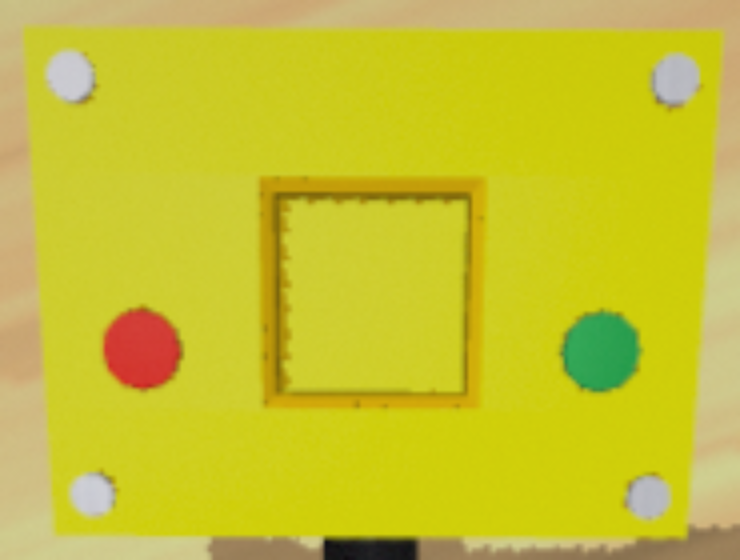

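Run:
```python
from h import *
c=dict(np.load("w5.npz"))
Z=np.array([(260,178),(486,178),(480,407),(265,407)])/4+[165,25]-.375
q=np.array([onz(c,*p,.036)[:2] for p in Z]);print(q.round(4).tolist(),q.mean(0))
for k in range(4):
    d=q[(k+1)%4]-q[k];print(np.linalg.norm(d).round(4),np.degrees(np.arctan2(d[1],d[0])).round(2))
S=np.array([(182.1,43.5),(333.4,44.4),(187.8,148.1),(326.7,148.7)])
top=r.capture("top");T=np.array([(267,233),(79,167),(314,105),(128,42)])/4+np.array([160,110])-.375
for a,b in zip(S,T):
    x,e=tri([ray(c,*a),ray(top,*b)]);print(x.round(4),np.round(e,1))
print([np.degrees(np.arctan2(*(onz(c,*S[j],.038)-onz(c,*S[i],.038))[1::-1])) for i,j in((0,1),(2,3),(0,2),(1,3))])
g=onz(c,314.9,112.4,.039);d=onz(c,199.9,111.9,.039);print(np.linalg.norm(g-d),np.degrees(np.arctan2(*(g-d)[1::-1])))
# switch in hand: housing top front edge & slot
print(proj(c,np.array([0,0,0])))
w=c["img"][180:300,200:315];cv2.imwrite("pics/w5h.png",cv2.resize(w,None,fx=5,fy=5))
```

```text
[[0.6152, 0.1055], [0.6319, 0.1523], [0.6785, 0.1355], [0.6618, 0.0888]] [0.64686445 0.12055516]
0.0498 70.33
0.0496 -19.82
0.0496 -109.67
0.0496 160.37
[0.5824 0.0742 0.037 ] [0.3 0.3]
[0.6267 0.1959 0.0379] [0.6 0.6]
[0.6671 0.044  0.0382] [0.3 0.3]
[0.7115 0.1661 0.0359] [0.2 0.2]
[np.float64(70.02518826344114), np.float64(70.07387076629419), np.float64(-19.87068224114501), np.float64(-19.923322129140136)]
0.10376077937605958 70.08592640617977
(np.float64(-362.490663353583), np.float64(-1010.1410559149111))
```

View pics/w5h.png

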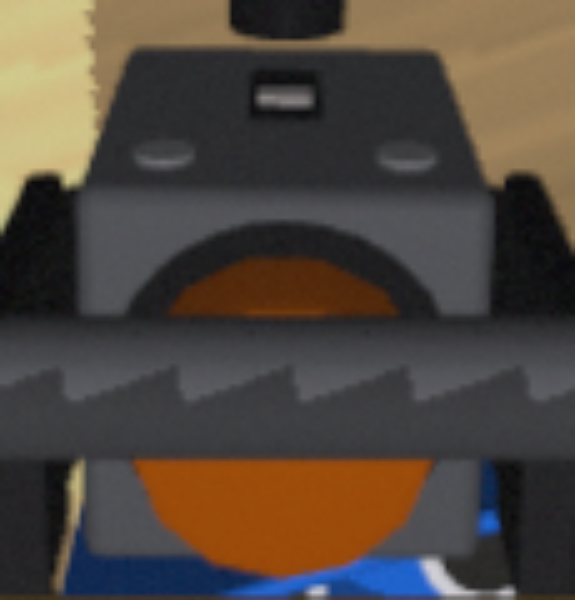

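Run:
```python
from h import *
c=dict(np.load("w5.npz"));T=np.array([.7184,.0937,.1602]);X=np.array([-.942,.337,0]);Y=np.array([.337,.942,0])
for z in(.1872,.1882,.1892):
  for p in((78,187),(494,187),(95,555),(475,555)):
    q=onz(c,200+p[0]/5-.4,180+p[1]/5-.4,z)-T;print(z,(q@X*1e3).round(1),(q@Y*1e3).round(1))
d=np.array([.6469,.1206,0])-T;print(d@X,d@Y)
```

```text
0.1872 19.7 -19.7
0.1872 19.7 19.5
0.1872 -19.8 -19.4
0.1872 -19.8 19.0
0.1882 20.0 -19.6
0.1882 20.0 19.3
0.1882 -19.1 -19.2
0.1882 -19.2 18.8
0.1892 20.4 -19.4
0.1892 20.4 19.2
0.1892 -18.5 -19.1
0.1892 -18.5 18.7
0.07641830000000001 0.0012442999999999864
```

The switch is centred in the grip to within 0.3 mm. The pocket lies 76.4 mm along tool x and 1.2 mm along tool y. Moving over it, then down in steps.

```bash
(python3 -m crank '[[1,[0.2,0.012,0],[0,0,0]],[1,[0.3,0,0],[0,0,0]],[1,[0.262,0,0.1],[0,0,0]],[1,[0,0,0.25],[0,0,0]],[1,[0,0,0.35],[0,0,0]],[1,[0,0,0.2],[0,0,0]],[1,[0,0,0],[0,0,0]],[1,[0,0,0],[0,0,0]]]';python3 -m crank '[[1,[0,0,0],[0,0,0]],[1,[0,0,0],[0,0,0]]]' )
```

```text
time_s: 16.9
tcp_pos: [0.6483, 0.1204, 0.0706]
ee_rot: [[-0.942, 0.336, 0.001], [0.336, 0.942, -0.0], [-0.001, 0.0, -1.0]]
wrist_force: [0.9, 1.1, -1.1]
gripper_width: 0.457
time_s: 17.1
tcp_pos: [0.6489, 0.1206, 0.0717]
ee_rot: [[-0.941, 0.337, 0.003], [0.337, 0.941, 0.001], [-0.003, 0.002, -1.0]]
wrist_force: [-0.1, -0.2, -1.9]
gripper_width: 0.456
```

```bash
(python3 -m crank '[[1,[0,0,0],[0,0,0]],[1,[0,0,0],[0,0,0]]]';python3 -m crank '[[1,[0,0,0.05],[0,0,0]],[1,[0,0,0.05],[0,0,0]],[1,[0,0,0],[0,0,0]],[1,[0,0,0],[0,0,0]],[1,[0,0,0],[0,0,0]]]' )
```

```text
time_s: 17.3
tcp_pos: [0.6481, 0.1203, 0.0704]
ee_rot: [[-0.941, 0.337, 0.001], [0.337, 0.941, 0.0], [-0.001, 0.001, -1.0]]
wrist_force: [-0.3, -0.2, -2.6]
gripper_width: 0.458
time_s: 17.8
tcp_pos: [0.648, 0.1203, 0.0596]
ee_rot: [[-0.941, 0.337, 0.0], [0.337, 0.941, -0.0], [-0.0, -0.0, -1.0]]
wrist_force: [-0.5, -0.4, -1.9]
gripper_width: 0.458
```

Run:
```python
from h import *
for n in("top","scene"):
    c=r.capture(n);cv2.imwrite(f"pics/{n}6.png",cv2.resize(c["img"][90:200,140:280] if n=="top" else c["img"][170:280,240:350],None,fx=5,fy=5,interpolation=cv2.INTER_CUBIC))
```

```text
(no output)
```

View pics/scene6.png

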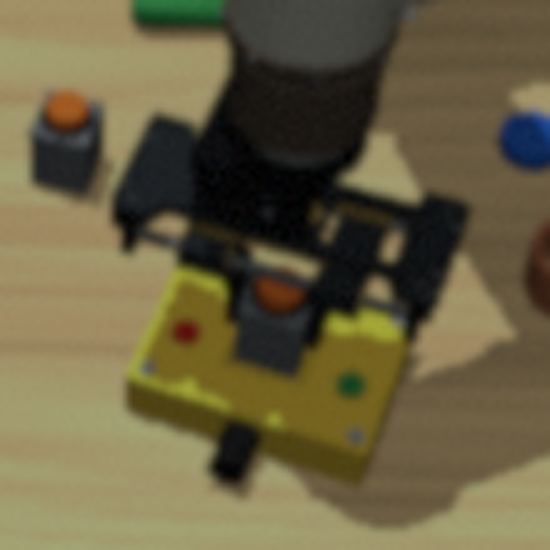

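Scene view: the switch stands upright over the pocket at (275,330) in the crop. I'll correct 1 mm in x, then lower it while watching the force; the free-hanging baseline is about -2 N.

```bash
(python3 -m crank '[[1,[0.011,0,0],[0,0,0]],[1,[0,0,0.02],[0,0,0]],[1,[0,0,0.02],[0,0,0]],[1,[0,0,0],[0,0,0]],[1,[0,0,0],[0,0,0]]]';python3 -m crank '[[1,[0,0,0.02],[0,0,0]],[1,[0,0,0.02],[0,0,0]],[1,[0,0,0],[0,0,0]],[1,[0,0,0],[0,0,0]]]' )
```

```text
time_s: 18.4
tcp_pos: [0.6468, 0.1206, 0.0555]
ee_rot: [[-0.941, 0.337, -0.0], [0.337, 0.941, -0.0], [0.0, -0.0, -1.0]]
wrist_force: [-0.3, 0.4, -2.3]
gripper_width: 0.455
time_s: 18.8
tcp_pos: [0.6468, 0.1206, 0.0515]
ee_rot: [[-0.941, 0.337, -0.0], [0.337, 0.941, -0.0], [0.0, -0.0, -1.0]]
wrist_force: [-0.6, -0.1, -2.7]
gripper_width: 0.455
```

No contact, and it is past the chamfer. Continuing down.

```bash
(python3 -m crank '[[1,[0,0,0.02],[0,0,0]],[1,[0,0,0.02],[0,0,0]],[1,[0,0,0],[0,0,0]],[1,[0,0,0],[0,0,0]]]';python3 -m crank '[[1,[0,0,0.012],[0,0,0]],[1,[0,0,0],[0,0,0]],[1,[0,0,0],[0,0,0]]]';python3 -m crank '[[1,[0,0,0.008],[0,0,0]],[1,[0,0,0],[0,0,0]],[1,[0,0,0],[0,0,0]]]' )|grep -v ee_
```

```text
time_s: 19.2
tcp_pos: [0.6468, 0.1206, 0.0476]
wrist_force: [0.3, 1.2, -2.2]
gripper_width: 0.454
time_s: 19.5
tcp_pos: [0.6468, 0.1206, 0.0465]
wrist_force: [0.5, 0.1, -1.7]
gripper_width: 0.453
time_s: 19.8
tcp_pos: [0.6469, 0.1206, 0.0457]
wrist_force: [-0.6, 0.3, -1.8]
gripper_width: 0.454
```

```bash
(python3 -m crank '[[1,[0,0,0.006],[0,0,0]],[1,[0,0,0],[0,0,0]],[1,[0,0,0],[0,0,0]]]';python3 -m crank '[[1,[0,0,0.003],[0,0,0]],[1,[0,0,0],[0,0,0]],[1,[0,0,0],[0,0,0]]]' )|grep -v ee_
```

```text
time_s: 20.1
tcp_pos: [0.6469, 0.1207, 0.0457]
wrist_force: [-1.4, -0.1, 2.4]
gripper_width: 0.459
time_s: 20.4
tcp_pos: [0.6469, 0.1207, 0.0457]
wrist_force: [-2.8, -0.4, 4.6]
gripper_width: 0.458
```

It is on the floor: z is stuck at 0.0457 as predicted and the force rises to about +4.6 N. Releasing.

```bash
(python3 -m crank '[[0,[0,0,0],[0,0,0]],[-0.2,[0,0,0],[0,0,0]],[-0.4,[0,0,0],[0,0,0]],[-0.4,[0,0,0],[0,0,0]],[-0.4,[0,0,0],[0,0,0]]]';python3 -m crank '[[-0.4,[0,0,-0.1],[0,0,0]],[-0.4,[0,0,-0.2],[0,0,0]],[-0.4,[0,0,-0.3],[0,0,0]],[-0.4,[0,0,-0.4],[0,0,0]],[-0.4,[-0.2,0,-0.2],[0,0,0]],[-0.4,[-0.35,0,0],[0,0,0]],[-0.4,[-0.22,0,0],[0,0,0]],[-0.4,[0,0,0],[0,0,0]]]';python3 -m crank '[[-0.4,[0,0,0],[0,0,0]],[-0.4,[0,0,0],[0,0,0]],[-0.4,[0,0,0],[0,0,0]]]' )|grep -v ee_
python3 - <<'E'
from h import *
for n in("top","scene","wrist"):
    c=r.capture(n);np.savez(f"{n}7.npz",**c)
    cv2.imwrite(f"pics/{n}7.png",c["img"] if n!="scene" else cv2.resize(c["img"][150:270,170:330],None,fx=4,fy=4,interpolation=cv2.INTER_CUBIC))
E
```

```text
time_s: 20.9
tcp_pos: [0.6468, 0.1206, 0.0445]
wrist_force: [0.2, -0.3, 0.3]
gripper_width: 0.682
time_s: 21.7
tcp_pos: [0.7212, 0.0935, 0.1648]
wrist_force: [-1.0, -0.3, 0.6]
gripper_width: 0.7
time_s: 22.0
tcp_pos: [0.7186, 0.0951, 0.1653]
wrist_force: [0.1, -0.6, 0.4]
gripper_width: 0.701
```

View pics/wrist7.png

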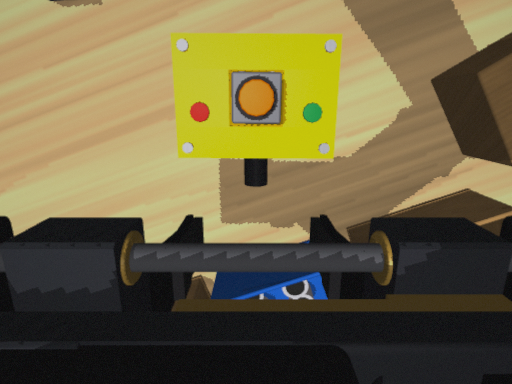

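View pics/scene7.png

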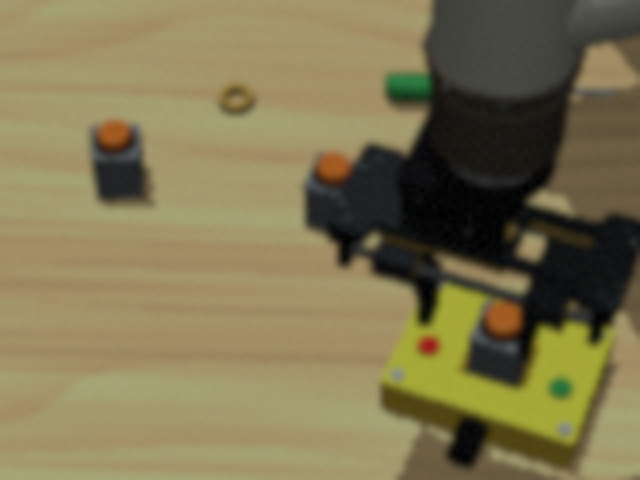

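View pics/top7.png

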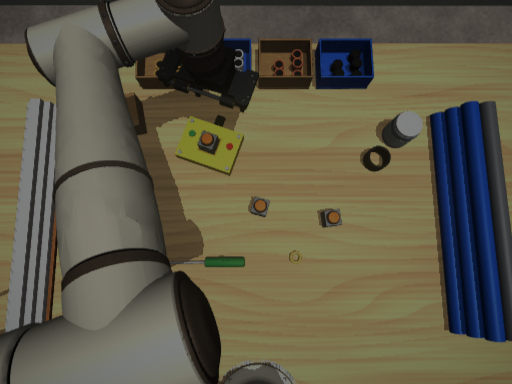

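```bash
python3 - <<'E'
from h import *
w=dict(np.load("wrist7.npz"));s=dict(np.load("scene7.npz"))
b,_,_=blobs(w["img"],(5,170,120),(18,255,255),200);print(b)
b2,_,_=blobs(s["img"],(5,170,100),(18,255,255),12);print([x[:2] for x in b2])
k=b[0][1];print(tri([ray(w,*k),ray(s,170+504/4,150+319/4)]),onz(w,*k,.086))
E
(python3 -m crank '[[-0.4,[0.06,-0.2,0],[0,0,0]],[-0.4,[0.13,-0.4,0],[0,0,0]],[-0.4,[0.14,-0.42,0],[0,0,0]],[-0.4,[0.14,-0.42,0],[0,0,0]],[-0.4,[0.14,-0.42,0],[0,0,0]],[-0.4,[0.14,-0.42,0],[0,0,0]],[-0.4,[0.14,-0.42,0],[0,0,0]],[-0.4,[0.14,-0.42,0],[0,0,0]]]';python3 -m crank '[[-0.4,[0.14,-0.4,0.1],[0,0,0]],[-0.4,[0.06,-0.2,0.2],[0,0,0]],[-0.4,[0,0,0],[0,0,0]],[-0.4,[0,0,0],[0,0,0]],[-0.4,[0,0,0],[0,0,0]]]' )|grep -v ee_
python3 - <<'E'
from h import *
for n in("top","wrist"):
    c=r.capture(n);cv2.imwrite(f"pics/{n}8.png",c["img"]);np.savez(f"{n}8.npz",**c)
E
```

```text
[(np.int32(886), (np.float64(257.4), np.float64(97.7)), (np.int32(238), np.int32(79), np.int32(36), np.int32(37)))]
[(np.int32(218), (np.float64(503.6), np.float64(132.2))), (np.int32(33), (np.float64(198.0), np.float64(183.3))), (np.int32(38), (np.float64(252.8), np.float64(191.4))), (np.int32(55), (np.float64(295.5), np.float64(229.1))), (np.int32(16), (np.float64(276.9), np.float64(235.9)))]
(array([0.64766328, 0.12155602, 0.08530762]), [np.float64(0.23048088284711993), np.float64(0.23048088284711216)]) [0.64765182 0.12131845 0.086     ]
time_s: 22.95
tcp_pos: [0.5158, -0.1653, 0.1653]
wrist_force: [0.6, -1.1, -0.6]
gripper_width: 0.701
time_s: 23.45
tcp_pos: [0.4795, -0.2137, 0.1357]
wrist_force: [0.4, -0.5, 0.2]
gripper_width: 0.699
```

View pics/wrist8.png

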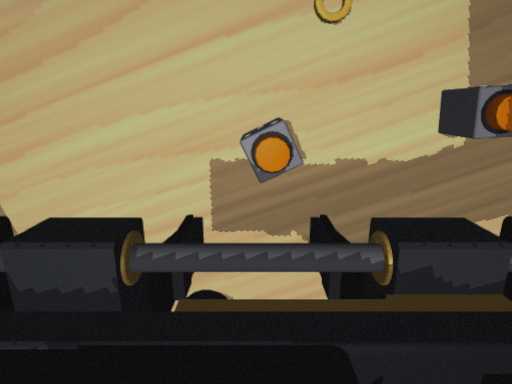

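View pics/top8.png

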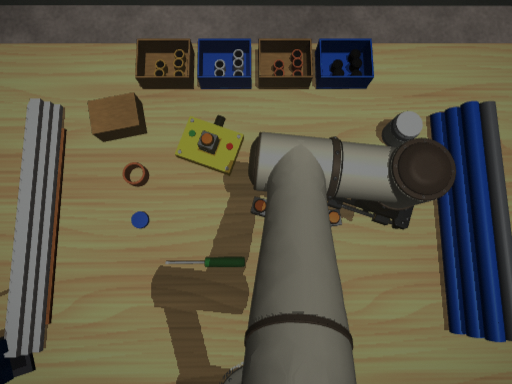

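The key height in the pocket measures 85.3 mm against 86 expected, so the switch is fully home. The slot on the right switch isn't visible from here, so I'll shift toward the base to see it.

```bash
python3 -m crank '[[-0.4,[0.25,0.0,0],[0,0,0]],[-0.4,[0.2,0,0],[0,0,0]],[-0.4,[0,0,0],[0,0,0]],[-0.4,[0,0,0],[0,0,0]],[-0.4,[0,0,0],[0,0,0]]]'|grep -v ee_
python3 - <<'E'
from h import *
c=r.capture("wrist");cv2.imwrite("pics/w9.png",cv2.resize(c["img"][150:250,200:330],None,fx=6,fy=6))
c=r.capture("top");cv2.imwrite("pics/top9.png",c["img"])
E
```

```text
time_s: 24.05
tcp_pos: [0.4372, -0.1989, 0.1353]
wrist_force: [-0.7, 0.7, 0.6]
gripper_width: 0.702
```

View pics/w9.png

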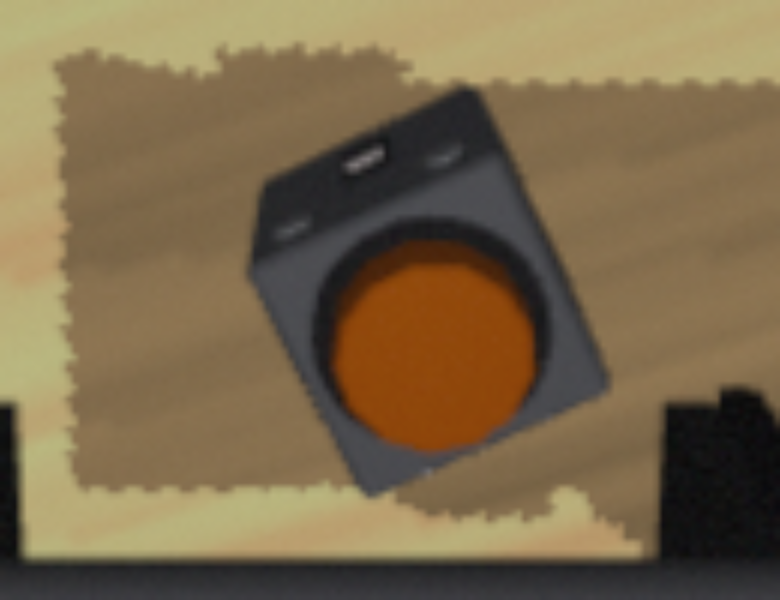

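Run:
```python
import cv2,numpy as np
a=cv2.imread("pics/w3.png");b=cv2.imread("pics/w1.png");c=cv2.imread("pics/w2.png")
t=[cv2.resize(x,(390,290),interpolation=cv2.INTER_NEAREST) for x in(a[165:205,240:300],a[125:165,70:130],b[165:205,240:300],c[165:205,230:290])]
cv2.imwrite("pics/cmp.png",np.vstack([np.hstack(t[:2]),np.hstack(t[2:])]))
```

```text
(no output)
```

View pics/cmp.png

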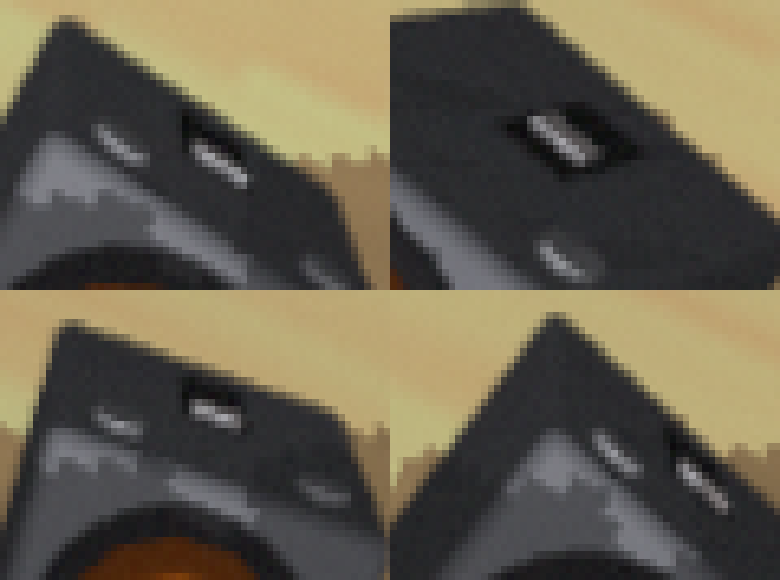

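Before pressing, each flag touched the upper edge of its slot. All three slots now show black above the flag: left in w5, middle in w3, right in w9. So all three have clicked. The gripper is clear of everything, so I'm handing in.

```bash
python3 -c "
from station import r
print(r.sense()['time_s'],r.sense()['wrist_force']);print(r.finish_job())"
```

```text
24.15 [-0.30403306  0.44929624 -0.36149205]
the job is handed in; nothing more can be done
None
```

I pressed all three keys to click and put the right switch, the left-hand one, fully home and upright in the pocket. I then let go and handed the job in at about 24 s.

| Switch | Force at the stop | Verdict |
|---|---|---|
| Right-hand | about 10 N (peak 12.8 N on the rubber stop) | too stiff |
| Middle | about 3.5–4 N (peak 5.9 N) | too easy |
| Left-hand | about 6.5–7.5 N (peak 8.2 N) | right |

**Clicks:** wrist pictures show all three tell-tale flags moved down in their slots.

**Insertion:** the switch went in without touching the sides. It met the floor at the predicted height with about 7 N of push above the hanging-weight reading.

**Last checks:**
- The key in the pocket measured 85.3 mm high, against 86 mm expected.
- The key's centre was about 1 mm from the pocket's centre.
- The other two switches were still standing where they were, and I saw nothing else disturbed.
- The gripper was touching nothing at hand-in.

The camera pairs disagreed by about 2–3 mm on the left switch's position. I placed it using the wrist camera for both the switch and the pocket so that this error cancelled.

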